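# Lock a bottle in the clamp with the tapered key from the tool stand

## Task

Pull the orange tapered key straight up out of the white tool stand, leaving the marker and the tube standing in their wells. Stand it narrow end down in the gap between the blue jaw and the aluminium end block of the bottle clamp, and press or tap it down until the jaw has closed on the pink bottle and the key is tight and goes no further. Leave the bottle standing upright in the clamp.

Things in the scene. Friction and masses are not known exactly. Their poses are not given: they have to be found in the camera images.
- key_mid (a point): Centre (half-way up) of the orange tapered key, 115 mm tall, 0.12 kg, standing in a well of the tool stand; z up. Top 30 mm: head, 24 mm along x, 30 along y, centre 42.5 mm above this point; grip it across the 24 mm. Lower 85 mm: wedge, 24 mm wide along x, tapering evenly on both y faces from 22 mm under the head to 10 mm at the tip. Same if turned half round about z.
- key_tip (a point): Centre of the lower, narrow end of the key, 57.5 mm below key_mid; same axes. At the start it stands 10 mm above the worktop.
- tool_stand: White block, 56 x 180 (along y) x 65 mm, fixed. Origin: centre of its underside. Three wells in its top 60 mm apart along y, 55 mm deep, 27 x 21 mm; key, marker and tube stand in them in any order, with 1.5 mm play for the key, whose y lies along the stand's y. The upper 60 mm of the key sticks out.
- bottle_clamp: Fixed bottle clamp, base 80 x 186 mm. Origin: on the worktop under the gap. Along +y: aluminium end block, gap for the key, blue jaw, bottle, V-shaped stop. End block and jaw are 80 mm high; their gap narrows downward at the key's own taper to a floor 10 mm above the worktop. Two side cheeks, 60 mm high and 30 mm apart along x, guide the key.
- gap_mouth (a point): Centre of the gap's mouth, 80 mm above the worktop, 15 mm wide along y with the jaw back; axes as the clamp's. The key goes in narrow end down, its y along this y (either way round). Merely set in, its tip stops about 37 mm below the mouth; pressed tight, about 62 mm below, and the key has then moved about 2 mm toward the jaw.
- jaw (a joint): Travel of the blue jaw toward the bottle (m): 0 at the start, fully back; about 0.0035 when tight on the bottle. No spring: it slides stiffly (3 N) and stays where it is pushed. Driving the key in takes roughly 4 to 9 N downward; once the bottle is gripped the key stops and the force climbs steeply. A push of 15 N is enough, 25 N does no harm; the key then stays jammed by friction.
- bottle_mid (a point): Centre of the pink bottle with white cap, 37 mm in diameter, 86 mm tall, loose, upright in the clamp against the V-shaped stop, top 96 mm above the worktop, 68 mm from gap_mouth along +y.
- marker_mid (a point): Centre of the black and white marker, 17 mm thick, 132 mm long, upright in another well of the stand, top 142 mm above the worktop
- tube_mid (a point): Centre of the white tube with blue cap, 19 mm thick, 117 mm long, upright in another well of the stand, top 127 mm above the worktop
Not all that is in view belongs to the job. Of the things shaped like the part that bears key_mid, the orange one is meant.

How it is judged:
By the outcome, as a careful person would: the job done as asked, in the order asked, and still so for the second after the job is handed in, with the robot touching nothing.
It also fails if it takes over 54 s, if anything falls off the work surface, if the arm or the gripper's body presses on something with over 40 N, if the wrist force passes 120 N, or if a joint passes its speed limit or range.

## Robot

A 6-joint arm with a two-finger parallel gripper is mounted at the origin on a cart in front of the work surface, level with it; the furniture and walls round the work are solid. World frame = base frame: x ahead of the robot, y to its left, z up, the work surface at z = 0. Lengths are in m, angles in rad, forces in N, time in s.
With the tool pointing down it reaches from about 0.4 to 0.825 m from the base axis. Payload 7 kg.
Tool frame: the origin (TCP) lies midway between the tips of the shut fingers; the grasp point (between the pads) lies 19 mm behind it; z points along the fingers, x is the direction in which the jaws open and shut, and the axes are right-handed (so a half turn about z gives the same grasp; the last joint's range is limited). The gripper opens to 88 mm and grips with 3 to 60 N. Pads are 19 mm wide; open, the fingers measure 130 mm over their backs; the gripper's body (78 mm by 193 mm) begins 47 mm behind the grasp point.
Start: joints at [1.429, 0.359, 0.012, 0, -1.224, -0.288], TCP at [0.281, 0.614, 0.227] pointing down, gripper open.
Joint ranges: [-3.07, 3.07], [-1.43, 2.12], [-1.02, 1.25], [-3.03, 1.67], [-3.05, -0], [-3.03, 3.03]. Speed limits (rad/s): [2.39, 2.39, 3.01, 3.14, 3.14, 3.14].

## Interface

Orientations are given as [roll, pitch, yaw] about the fixed x, y, z axes, in that order (R = Rz(yaw) Ry(pitch) Rx(roll)).
In Python, from station import arm, viewer, ticket gives the robot as it stands. The module is installed in compiled form; this text tells all that it offers.
- The arm moves only by the tool step_arm, never from a script. Its argument "targets" is a list of rows, each a list of 3 entries, a list of its own where there are three numbers: the shift along the tool's x, y, z in m, then the turn, a rotation vector about the tool's x, y, z in degrees, then the opening, from -1 (shut) to 1 (fully open), so that 0 is half open. A call has exactly 8 rows; each row shifts and turns the commanded pose from where the row before left it, along the tool's axes as they then stand; what a row does not reach is not made up. A row lasts 1/10 s, in which the tool goes at most 50 mm and 8.59 degrees, less where a joint would pass 70% of its speed; a pose out of reach is approached as far as the arm can. A call is refused whole if a number of a shift passes 0.05 or a number of a turn 8.59, either way. A call with a gripper value outside its range is refused whole. The fingers move at their own pace and stop on an object; "grip_force" is the grip in N (left out, the last holds). Time passes only in rows, so rows that do not move let the fingers close, or fill a call up. It gives the time, the measured TCP pose, the force and the opening at its end, in the units of the state.
- arm.get_state(): the state, without advancing time (a new reading comes with each control period).
- viewer.grab_frame(name): name is "scene" or "side" or "wrist"; returns (picture, depth): 420x560x3 uint8, red, green, blue; 420x560 float32, m along the optical axis (not along the pixel's ray), 0 where there is no reading.
- viewer.calibration(name): a dict with "fov_y" (degrees; the focal length in pixels is half the picture's height over the tangent of half this angle, whatever the lens; pixels are square), "cx", "cy" (the principal point, pixels), "world_to_cam" (4x4, takes a point from world to camera coordinates); the wrist camera has in their place "tool_from_camera" (4x4, takes a point from camera to tool coordinates, whose origin is the TCP and whose axes are the tool frame's). Camera axes: x right, y up, looking along -z (the intrinsics and any distortion apply to the point x, -y, -z); pixel columns grow to the right and rows downward; lengths in m; the calibration is good to about 2 mm. A picture is of the moment at which its call begins: read the wrist's pose just before it. calibration takes no time and is no camera call.
- ticket.job_done(): hands the job in, once; it reports no verdict.
The state is a dict: "t": time; "q": joint angles; "qd": joint speeds; "joint_efforts": joint torques, N m; "eef_pos": TCP position; "ee_rot": TCP orientation; "force": force on the tool from outside, world axes, zero at the start; "moment": the same for the moment, N m; "width": finger opening in m.
Only numpy, scipy, OpenCV 4.12 (cv2) and the standard library are available. Lean on these libraries where they do the work, as an engineer would, in place of code of your own. Each camera call takes 0.05 s, during which the arm holds its last target.

## Working session

There is one attempt and no reset: what is moved stays moved. The work goes in short steps, Python scripts to look and compute and a tool call to move; the robot and the scene stay as the last step left them, time stands still between calls to the robot, and variables do not carry over. Pictures are saved under pics/ and viewed, and the job is handed in when it is done.

Besides the shell and the picture viewer there is one more tool, called after "Emit:" as name([rows], argument=value, ...), one row to a line, values as JSON. step_arm: Moves the arm, as the interface text tells. Its arguments: {"type":"object","properties":{"targets":{"type":"array"},"grip_force":{"type":"number"}},"required":["targets"]}

```bash
mkdir -p pics; python3 - <<'E'
from station import arm, viewer
import cv2, numpy as np
np.set_printoptions(precision=4,suppress=True)
s=arm.get_state(); print(s)
for n in ("scene","side","wrist"):
    im,d=viewer.grab_frame(n); cv2.imwrite(f"pics/{n}0.png",im[:,:,::-1]); np.save(f"pics/{n}0.npy",d)
    print(n,viewer.calibration(n))
E
```

```text
{'t': 0.0, 'q': array([ 1.4291,  0.3594,  0.0111, -0.0003, -1.2241, -0.2881]), 'qd': array([-0.0013,  0.0019, -0.0001,  0.0001,  0.0001,  0.0002]), 'joint_efforts': array([  0.003 , -58.272 ,  29.3054,   6.9972,   0.007 ,  -0.0001]), 'eef_pos': array([0.2811, 0.6131, 0.2256]), 'ee_rot': array([-3.1414, -0.0017, -2.0007]), 'force': array([0.8992, 0.3898, 0.0858]), 'moment': array([-0.    , -0.0136, -0.0058]), 'width': 0.08739919099991293}
scene {'fov_y': 46.669892275635675, 'cx': 284.68000505388756, 'cy': 213.16848352918373, 'world_to_cam': array([[ 0.7553, -0.6554,  0.0069, -0.4987],
       [ 0.4378,  0.5124,  0.7388, -0.1785],
       [-0.4877, -0.555 ,  0.6739, -0.7533],
       [ 0.    ,  0.    ,  0.    ,  1.    ]])}
side {'fov_y': 56.911175396942205, 'cx': 277.7773632386464, 'cy': 209.7197913553082, 'world_to_cam': array([[ 0.8705, -0.4921, -0.0094, -0.5158],
       [ 0.1911,  0.3204,  0.9278, -0.1077],
       [-0.4536, -0.8094,  0.373 , -0.7909],
       [ 0.    ,  0.    ,  0.    ,  1.    ]])}
wrist {'fov_y': 65.2443923962388, 'cx': 277.93050132009864, 'cy': 210.17166833711292, 'tool_from_camera': array([[ 1.    , -0.0004,  0.0002, -0.0005],
       [-0.0004, -0.9696, -0.2448, -0.0664],
       [ 0.0003,  0.2448, -0.9696, -0.1595],
       [ 0.    ,  0.    ,  0.    ,  1.    ]])}
```

View pics/scene0.png

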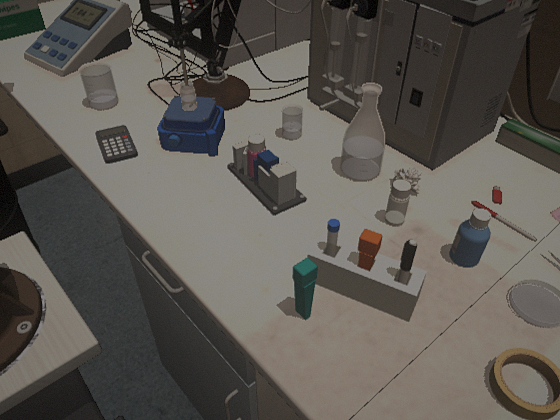

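View pics/side0.png

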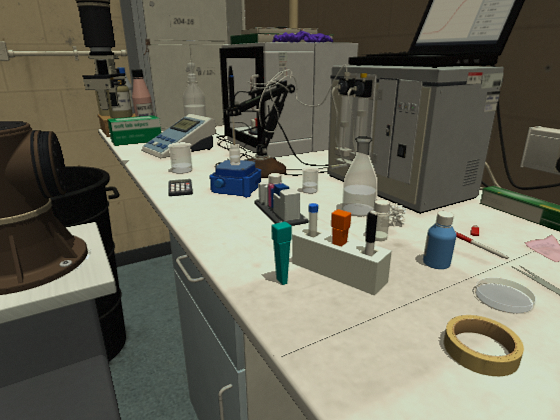

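View pics/wrist0.png

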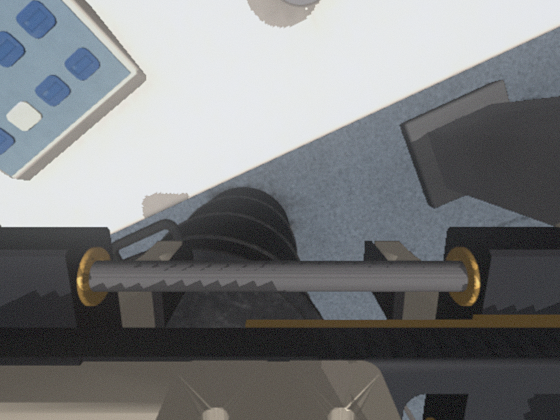

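Scene view: the orange key's head is at about (370,243) in the white stand, with the tube at (333,235) and the marker at (409,258). The teal key at (305,285) stands free outside the stand, so it's the decoy. The clamp is around (268,178), and its blue part at (267,158) is the jaw. Candidates for the key are orange (370,243) and teal (305,285); I choose orange and check it in a crop.

```bash
cat > h.py <<'E'
import numpy as np, cv2
from station import arm, viewer
np.set_printoptions(precision=4,suppress=True)
from scipy.spatial.transform import Rotation as Ro
def K(c): f=210/np.tan(np.radians(c['fov_y']/2)); return f,c['cx'],c['cy']
def cam2world(n,st=None):
    c=viewer.calibration(n)
    if n!='wrist': return c,np.linalg.inv(c['world_to_cam'])
    T=np.eye(4); T[:3,:3]=Ro.from_euler('xyz',st['ee_rot']).as_matrix(); T[:3,3]=st['eef_pos']
    return c,T@c['tool_from_camera']
def cloud(n,d,st=None):
    c,M=cam2world(n,st); f,cx,cy=K(c)
    v,u=np.mgrid[0:420,0:560]
    P=np.stack([(u-cx)/f*d,-(v-cy)/f*d,-d,np.ones_like(d)],-1)
    return (P@M.T)[...,:3]
def ray_z(n,u,v,z,st=None):
    c,M=cam2world(n,st); f,cx,cy=K(c)
    r=M[:3,:3]@np.array([(u-cx)/f,-(v-cy)/f,-1]); o=M[:3,3]
    return o+r*(z-o[2])/r[2]
def proj(n,p,st=None):
    c,M=cam2world(n,st); f,cx,cy=K(c); q=np.linalg.inv(M)@np.append(p,1)
    return np.array([cx+f*q[0]/-q[2],cy-f*q[1]/-q[2]])
E
python3 - <<'E'
from h import *
for n,(a,b,c,e) in dict(scene=(215,125,445,325),side=(240,160,400,300)).items():
    im=cv2.imread(f"pics/{n}0.png"); d=np.load(f"pics/{n}0.npy")
    cr=cv2.convertScaleAbs(im[b:e,a:c],alpha=1.5); k=min(800/(c-a),600/(e-b)); cv2.imwrite(f"pics/{n}0c.png",cv2.resize(cr,None,fx=k,fy=k,interpolation=cv2.INTER_CUBIC))
    P=cloud(n,d)
    hsv=cv2.cvtColor(im,cv2.COLOR_BGR2HSV)
    m=(hsv[...,0]<14)&(hsv[...,1]>170)&(hsv[...,2]>60)
    m[:, :300]=0; m[:,400:]=0
    q=P[m&(d>0)]; print(n,len(q),np.median(q,0),q.min(0),q.max(0))
    for uv in [(370,236),(421,290),(280,180),(268,160)] if n=='scene' else [(341,213),(385,270)]:
        print(uv,P[uv[1],uv[0]])
E
```

```text
scene 209 [ 0.5258 -0.3512  0.1257] [ 0.5128 -0.3664  0.0655] [ 0.5414 -0.3335  0.1283]
(370, 236) [ 0.5265 -0.3488  0.125 ]
(421, 290) [ 0.6017 -0.4163 -0.0006]
(280, 180) [ 0.555  -0.1072  0.0715]
(268, 160) [ 0.5695 -0.0543  0.0816]
side 529 [ 0.5187 -0.358   0.101 ] [ 0.5101 -0.3684  0.0613] [ 0.5414 -0.3359  0.1256]
(341, 213) [ 0.5245 -0.3535  0.1238]
(385, 270) [ 0.5682 -0.4305  0.0324]
```

View pics/scene0c.png

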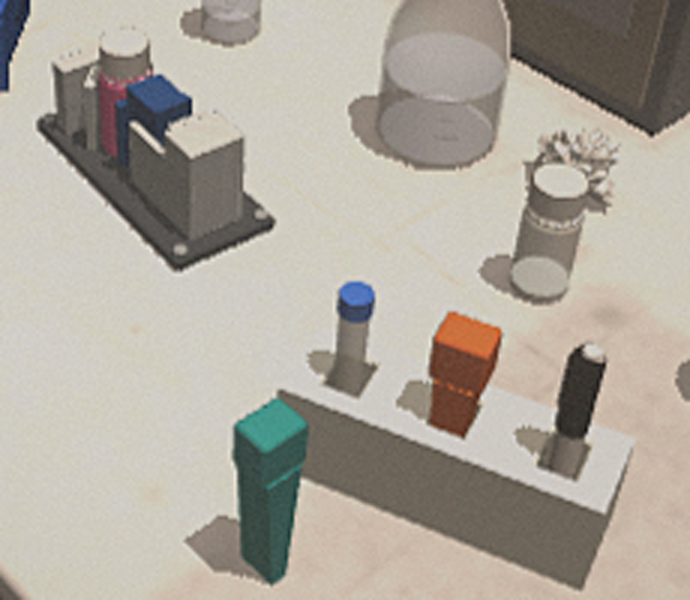

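View pics/side0c.png

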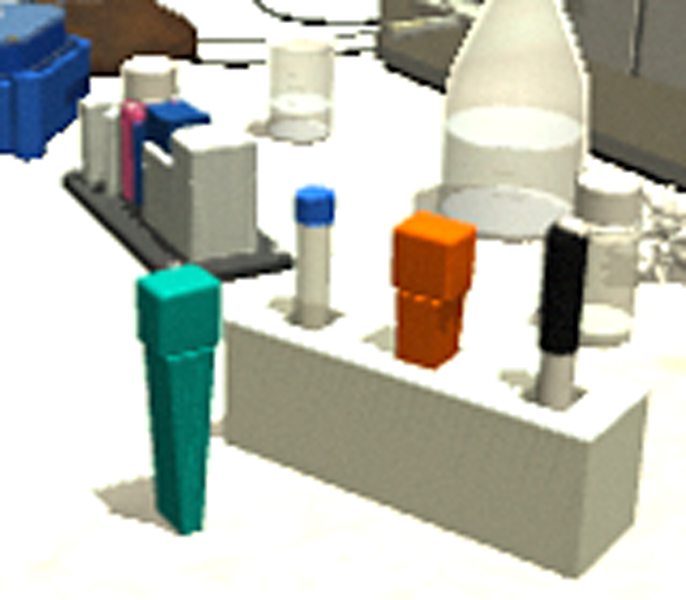

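```bash
python3 - <<'E'
from h import *
for n in ('scene','side'):
    im=cv2.imread(f"pics/{n}0.png"); d=np.load(f"pics/{n}0.npy"); P=cloud(n,d)
    hsv=cv2.cvtColor(im,cv2.COLOR_BGR2HSV)
    def rect(lo,hi,zl,zh,nm,mask=None):
        m=(d>0)&(P[...,0]>lo[0])&(P[...,0]<hi[0])&(P[...,1]>lo[1])&(P[...,1]<hi[1])&(P[...,2]>zl)&(P[...,2]<zh)
        if mask is not None: m&=mask
        q=P[m]
        if len(q)<10: print(nm,len(q));return
        r=cv2.minAreaRect((q[:,:2]*1000).astype(np.float32)); print(n,nm,len(q),r,'z',np.median(q[:,2]))
    rect((.44,-.48),(.62,-.22),.060,.070,'stand')
    rect((.44,-.40),(.62,-.30),.120,.130,'head')
    rect((.44,-.25),(.7,.1),.075,.085,'clamp80')
    rect((.44,-.25),(.7,.1),.075,.085,'jaw',(hsv[...,0]>95)&(hsv[...,0]<130)&(hsv[...,1]>120))
    rect((.44,-.25),(.7,.1),.09,.10,'cap')
    rect((.44,-.25),(.7,.1),.003,.012,'base')
    rect((.44,-.45),(.7,-.2),.13,.15,'marker')
    rect((.44,-.36),(.7,-.2),.123,.132,'tube+')
E
```

```text
scene stand 2635 ((526.610107421875, -349.2434997558594), (59.80237579345703, 180.42381286621094), 21.18541145324707) z 0.06570559501012097
scene head 289 ((525.3369750976562, -348.4333801269531), (25.911991119384766, 108.09744262695312), 18.36871910095215) z 0.12529748323929357
scene clamp80 564 ((578.3853149414062, -53.82698059082031), (117.98290252685547, 42.93073654174805), 80.23141479492188) z 0.08013014712926031
scene jaw 82 ((579.1810302734375, -41.62425231933594), (39.979923248291016, 25.836984634399414), 86.9052734375) z 0.07977825173115799
scene cap 168 ((582.0137329101562, -1.5844802856445312), (32.046051025390625, 32.55964660644531), 43.45196533203125) z 0.09683979129945042
scene base 1108 ((569.662841796875, -73.93156433105469), (345.0459289550781, 259.0612487792969), 89.80036163330078) z 0.009222367563956724
scene marker 123 ((546.2837524414062, -405.663818359375), (16.702377319335938, 12.563886642456055), 89.24594116210938) z 0.13890425059179856
scene tube+ 286 ((516.9732666015625, -323.2451171875), (25.911991119384766, 83.06004333496094), 18.36871910095215) z 0.125670
[... 405 characters left out ...]
 z 0.07928930048296912
side jaw 57 ((575.7445678710938, -46.593048095703125), (26.65684700012207, 36.0822639465332), 3.466928720474243) z 0.07887939030300423
side cap 68 ((582.4572143554688, -1.022897720336914), (34.20530319213867, 31.268787384033203), 85.00239562988281) z 0.0957799168818364
side base 347 ((577.26318359375, -32.49517822265625), (184.79074096679688, 79.12942504882812), 83.669189453125) z 0.009643155861688457
side marker 78 ((545.4268798828125, -408.38909912109375), (11.831145286560059, 15.633212089538574), 10.631770133972168) z 0.13692014392863291
side tube+ 99 ((515.761474609375, -323.697265625), (22.32442283630371, 80.0716323852539), 19.25904083251953) z 0.12469027718599629
```

Crop check: the orange one sits in the white stand between tube and marker, which confirms the choice. The stand's yaw is about 21.5° and the clamp's about -6°. Next I check for obstacles on the way across.

```bash
python3 - <<'E'
from h import *
A=np.array([.281,.613]);B=np.array([.56,-.13])
for n in ('scene','side'):
    d=np.load(f"pics/{n}0.npy"); P=cloud(n,d)[d>0]
    t=(P[:,:2]-A)@(B-A)/np.dot(B-A,B-A); off=np.abs((P[:,0]-A[0])*(B-A)[1]-(P[:,1]-A[1])*(B-A)[0])/np.linalg.norm(B-A)
    for k in np.arange(-.1,1.2,.1):
        q=P[(t>k)&(t<k+.1)&(off<.13)]; 
        print(n,round(k,1),len(q),q[:,2].max() if len(q) else None, A+(B-A)*k)
st=arm.get_state(); T=Ro.from_euler('xyz',st['ee_rot']).as_matrix()
print(T, T.T@(np.array([.56,-.13,.30])-st['eef_pos']))
E
```

```text
scene -0.1 1246 0.005145236000155484 [0.2531 0.6873]
scene 0.0 1651 0.005435469121521819 [0.281 0.613]
scene 0.1 2213 0.0973982386717962 [0.3089 0.5387]
scene 0.2 3026 0.09842982671472533 [0.3368 0.4644]
scene 0.3 2316 0.018248274056808733 [0.3647 0.3901]
scene 0.4 3196 0.01917461393149056 [0.3926 0.3158]
scene 0.5 5124 0.31599728475802275 [0.4205 0.2415]
scene 0.6 5564 0.3166960270946039 [0.4484 0.1672]
scene 0.7 2889 0.06824576290551143 [0.4763 0.0929]
scene 0.8 3517 0.10003089849787894 [0.5042 0.0186]
scene 0.9 4039 0.08356477281161212 [ 0.5321 -0.0557]
scene 1.0 3800 0.01598909633903145 [ 0.56 -0.13]
scene 1.1 2757 0.12787699003139075 [ 0.5879 -0.2043]
side -0.1 1344 0.54833820271326 [0.2531 0.6873]
side 0.0 3388 0.5516745937903558 [0.281 0.613]
side 0.1 1122 0.3349865388063996 [0.3089 0.5387]
side 0.2 1366 0.09669236557355387 [0.3368 0.4644]
side 0.3 909 0.014773885153504474 [0.3647 0.3901]
side 0.4 1192 0.017216256953827003 [0.3926 0.3158]
side 0.5 2211 0.3600722976677939 [0.4205 0.2415]
side 0.6 2663 0.36020200124119733 [0.4484 0.1672]
side 0.7 1022 0.0650121355756863 [0.4763 0.0929]
side 0.8 1420 0.09783362415111563 [0.5042 0.0186]
side 0.9 1633 0.08098989423833797 [ 0.5321 -0.0557]
side 1.0 529 0.014196982123813207 [ 0.56 -0.13]
side 1.1 1028 0.12557593652084548 [ 0.5879 -0.2043]
[[-0.4168 -0.909  -0.0004]
 [-0.909   0.4168 -0.0013]
 [ 0.0013 -0.0001 -1.    ]] [ 0.5595 -0.5633 -0.0734]
```

```bash
python3 - <<'E'
from h import *
for n in ('scene','side'):
    d=np.load(f"pics/{n}0.npy"); P=cloud(n,d); m=(d>0)&(P[...,0]<.8)&(P[...,1]<.55)&(P[...,1]>-.5)&(P[...,0]>.1)&(P[...,2]>.13)
    q=P[m]; v,u=np.nonzero(m)
    H={}
    for p,a,b in zip(q,u,v):
        k=(round(float(p[0])/.05)*5,round(float(p[1])/.05)*5); h=H.setdefault(k,[0,0,0,0]); 
        h[3]+=1
        if p[2]>h[0]: h[:3]=[round(float(p[2]),3),a,b]
    print(n,{k:tuple(map(float,h)) for k,h in sorted(H.items())})
E
```

```text
scene {(55, -40): (0.144, 410.0, 242.0, 123.0), (55, 20): (0.317, 175.0, 0.0, 774.0), (55, 25): (0.25, 172.0, 32.0, 25.0), (60, 20): (0.283, 181.0, 13.0, 9.0), (60, 25): (0.291, 186.0, 4.0, 236.0), (65, 25): (0.289, 198.0, 0.0, 260.0), (65, 30): (0.28, 195.0, 0.0, 65.0), (70, 25): (0.272, 214.0, 0.0, 67.0), (70, 30): (0.27, 209.0, 1.0, 118.0), (70, 40): (0.205, 192.0, 9.0, 17.0), (70, 45): (0.205, 190.0, 8.0, 15.0), (70, 50): (0.19, 170.0, 4.0, 1.0), (70, 55): (0.187, 169.0, 4.0, 8.0), (75, -15): (0.197, 377.0, 92.0, 470.0), (75, -10): (0.197, 363.0, 84.0, 176.0), (75, 25): (0.263, 227.0, 0.0, 55.0), (75, 30): (0.258, 222.0, 0.0, 155.0), (75, 35): (0.23, 230.0, 3.0, 505.0), (75, 40): (0.194, 217.0, 13.0, 22.0), (75, 45): (0.214, 192.0, 0.0, 143.0), (80, -15): (0.198, 381.0, 89.0, 50.0), (80, -10): (0.198, 368.0, 83.0, 81.0), (80, -5): (0.296, 347.0, 17.0, 21.0), (80, 0): (0.304, 348.0, 11.0, 16.0), (80, 5): (0.302, 322.0, 2.0, 60.0), (80, 30): (0.237, 240.0, 0.0, 81.0), (80, 35): (0.237, 231.0, 0.0, 81.0), (80, 40): (0.205, 218.0, 6.0, 94.0), (80, 45): (0.183, 213.0, 11.0, 26.0)}
sid
[... 950 characters left out ...]
0, 68.0), (75, 25): (0.323, 273.0, 77.0, 38.0), (75, 30): (0.339, 282.0, 71.0, 218.0), (75, 35): (0.291, 276.0, 86.0, 227.0), (75, 40): (0.223, 263.0, 104.0, 20.0), (75, 45): (0.417, 255.0, 46.0, 487.0), (75, 50): (0.418, 250.0, 46.0, 79.0), (75, 55): (0.415, 246.0, 47.0, 31.0), (80, -15): (0.196, 370.0, 137.0, 28.0), (80, -10): (0.196, 362.0, 136.0, 20.0), (80, -5): (0.305, 350.0, 88.0, 14.0), (80, 0): (0.3, 349.0, 90.0, 7.0), (80, 5): (0.301, 333.0, 88.0, 34.0), (80, 30): (0.344, 286.0, 69.0, 105.0), (80, 35): (0.309, 281.0, 80.0, 100.0), (80, 40): (0.429, 266.0, 42.0, 268.0), (80, 45): (0.429, 262.0, 42.0, 211.0), (80, 50): (0.428, 252.0, 43.0, 18.0), (80, 55): (0.429, 249.0, 43.0, 11.0)}
```

A tall retort arm overhangs near (0.53, 0.21) up to z 0.36, so I pass inside it at x≈0.34.

Emit:
step_arm([
  [[0.038,-0.0255,-0.008],[0,0,0],1],
  [[0.038,-0.0255,-0.008],[0,0,0],1],
  [[0.038,-0.0255,-0.008],[0,0,0],1],
  [[0.038,-0.0255,-0.008],[0,0,0],1],
  [[0.038,-0.0255,-0.008],[0,0,0],1],
  [[0.038,-0.0255,-0.008],[0,0,0],1],
  [[0.038,-0.0255,-0.008],[0,0,0],1],
  [[0.038,-0.0255,-0.008],[0,0,0],1],
])

```text
t: 0.95
eef_pos: [0.3398, 0.2502, 0.2908]
ee_rot: [3.142, 0.0, -2.0]
force: [1.3, -0.2, -0.5]
width: 0.0876
```

```bash
cat >> h.py <<'E'
def rows(p0,p1,y0,dy,n=8):
    "world line p0->p1, start yaw y0 (deg), yaw change dy"
    d=(np.array(p1)-np.array(p0))/n
    for i in range(n):
        y=np.radians(y0+dy*i/n); c,s=np.cos(y),np.sin(y)
        print([round(float(v),4) for v in (c*d[0]+s*d[1], s*d[0]-c*d[1], -d[2])], 'turn z',round(-dy/n,2))
def here():
    s=arm.get_state(); return s['eef_pos'],np.degrees(s['ee_rot'][2])
E
python3 -c "
from h import *
p,y=here(); print(p,y); rows(p,(.46,-.03,.29),y,-64)"
```

```text
[0.3398 0.2502 0.2908] -114.60046712198061
[0.0256, -0.0282, 0.0001] turn z 8.0
[0.0214, -0.0315, 0.0001] turn z 8.0
[0.0168, -0.0342, 0.0001] turn z 8.0
[0.0119, -0.0362, 0.0001] turn z 8.0
[0.0067, -0.0375, 0.0001] turn z 8.0
[0.0015, -0.0381, 0.0001] turn z 8.0
[-0.0039, -0.0379, 0.0001] turn z 8.0
[-0.0091, -0.037, 0.0001] turn z 8.0
```

Emit:
step_arm([
  [[0.0256,-0.0282,0],[0,0,8],1],
  [[0.0214,-0.0315,0],[0,0,8],1],
  [[0.0168,-0.0342,0],[0,0,8],1],
  [[0.0119,-0.0362,0],[0,0,8],1],
  [[0.0067,-0.0375,0],[0,0,8],1],
  [[0.0015,-0.038,0],[0,0,8],1],
  [[-0.004,-0.038,0],[0,0,8],1],
  [[-0.009,-0.037,0],[0,0,8],1],
])

```text
t: 1.75
eef_pos: [0.4602, -0.0296, 0.2906]
ee_rot: [3.141, 0.0, -3.123]
force: [0.5, 1.0, 0.4]
width: 0.0879
```

```bash
python3 -c "
from h import *
p,y=here(); print(p,y); rows(p,(.58,-.005,.28),y,-186.3+(-y if y<0 else 360-y),6)"
```

```text
[ 0.4602 -0.0296  0.2906] -178.9573620157533
[-0.02, 0.0037, 0.0018] turn z 1.22
[-0.0199, 0.0042, 0.0018] turn z 1.22
[-0.0199, 0.0046, 0.0018] turn z 1.22
[-0.0198, 0.005, 0.0018] turn z 1.22
[-0.0196, 0.0054, 0.0018] turn z 1.22
[-0.0195, 0.0058, 0.0018] turn z 1.22
```

Emit:
step_arm([
  [[-0.02,0.0037,0.002],[0,0,1.2],1],
  [[-0.02,0.004,0.002],[0,0,1.2],1],
  [[-0.02,0.0046,0.002],[0,0,1.2],1],
  [[-0.02,0.005,0.002],[0,0,1.2],1],
  [[-0.0196,0.0054,0.002],[0,0,1.2],1],
  [[-0.0195,0.0058,0.001],[0,0,1.2],1],
  [[0,0,0],[0,0,0],1],
  [[0,0,0],[0,0,0],1],
])

```text
t: 2.55
eef_pos: [0.5798, -0.0029, 0.2788]
ee_rot: [-3.141, -0.001, 3.04]
force: [-0.2, -1.1, 0.2]
width: 0.0878
```

```bash
cat >> h.py <<'E'
def shot(tag,n='wrist'):
    st=arm.get_state(); im,d=viewer.grab_frame(n)
    cv2.imwrite(f"pics/{tag}.png",im[:,:,::-1]); np.savez(f"pics/{tag}.npz",d=d,p=st['eef_pos'],r=st['ee_rot'])
    return st,im[:,:,::-1].copy(),d
def load(tag):
    z=np.load(f"pics/{tag}.npz"); return dict(eef_pos=z['p'],ee_rot=z['r']),cv2.imread(f"pics/{tag}.png"),z['d']
E
python3 -c "
from h import *
st,im,d=shot('w1'); print(st['eef_pos'],st['ee_rot'])"
```

```text
[ 0.5798 -0.0029  0.2788] [-3.1411 -0.0015  3.04  ]
```

View pics/w1.png

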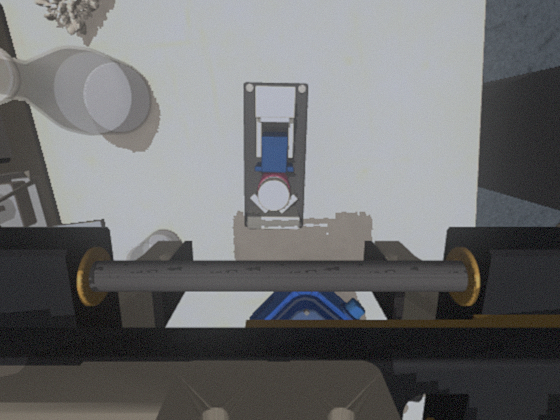

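The wrist view shows the clamp square in the picture: end block (275,102), gap (275,128), jaw (275,150), bottle cap (273,193). Next: an enlarged crop.

```bash
python3 - <<'E'
from h import *
st,im,d=load('w1')
cr=cv2.convertScaleAbs(im[75:235,230:320],alpha=1.0); big=cv2.resize(cr,None,fx=3.75*1,fy=3.75,interpolation=cv2.INTER_CUBIC); cv2.imwrite('pics/w1c.png',big)
P=cloud('wrist',d,st)
hsv=cv2.cvtColor(im,cv2.COLOR_BGR2HSV)
m=(d>0)&(P[...,0]>.5)&(P[...,0]<.64)&(P[...,1]>-.15)&(P[...,1]<.08)
def rect(mm,nm):
    q=P[mm]; r=cv2.minAreaRect((q[:,:2]*1000).astype(np.float32)); print(nm,len(q),r,np.median(q[:,2]))
rect(m&(P[...,2]>.004)&(P[...,2]<.016),'base')
z8=m&(P[...,2]>.074)&(P[...,2]<.086)
u=np.arange(560)[None];v=np.arange(420)[:,None]
rect(z8&(v<124),'endblock'); rect(z8&(hsv[...,1]>110)&(hsv[...,0]>95)&(hsv[...,0]<130),'jaw')
rect(m&(P[...,2]>.09)&(P[...,2]<.1),'cap')
for vv in range(80,215,2): print(vv,P[vv,275].round(4),im[vv,275],end=' | ' if vv%4==0 else '\n')
E
```

```text
base 3531 ((570.3517456054688, -42.932899475097656), (216.9270782470703, 128.96630859375), 87.85675048828125) 0.011366423068878473
endblock 1414 ((575.0211181640625, -91.62065124511719), (35.942047119140625, 41.01597213745117), 84.10816955566406) 0.08134608751067254
jaw 849 ((581.450927734375, -40.473533630371094), (36.483516693115234, 27.288225173950195), 83.94328308105469) 0.08052799343362499
cap 796 ((586.612060546875, 0.7326259613037109), (33.07902526855469, 33.039710998535156), 83.54264068603516) 0.09774738539548924
80 [ 0.5715 -0.1253  0.0023] [183 179 177] | 82 [ 0.5717 -0.1229  0.0023] [166 162 160]
84 [ 0.572  -0.1195  0.0114] [91 89 89] | 86 [ 0.5726 -0.1092  0.0804] [147 148 147]
88 [ 0.5728 -0.1071  0.0826] [193 183 178] | 90 [ 0.573  -0.1052  0.0819] [195 183 179]
92 [ 0.5732 -0.1034  0.0803] [191 181 178] | 94 [ 0.5734 -0.1014  0.0811] [190 180 174]
96 [ 0.5736 -0.0994  0.0817] [189 180 177] | 98 [ 0.5739 -0.0975  0.082 ] [194 180 179]
100 [ 0.5741 -0.0956  0.0813] [194 186 182] | 102 [ 0.5743 -0.0936  0.081 ] [187 179 174]
104 [ 0.5745 -0.0916  0.0818] [191 182 177] | 
[... 1710 characters left out ...]
6] [194 181 179]
184 [ 0.5827 -0.011   0.0981] [194 182 179] | 186 [ 0.5829 -0.009   0.0991] [188 179 175]
188 [ 0.5832 -0.0067  0.0976] [191 179 175] | 190 [ 0.5834 -0.0046  0.0981] [190 180 177]
192 [ 0.5836 -0.0024  0.0977] [192 181 177] | 194 [ 0.5839 -0.      0.0965] [190 179 175]
196 [0.5841 0.0018 0.0978] [186 175 175] | 198 [0.5843 0.0042 0.0969] [188 179 175]
200 [0.5845 0.0062 0.0976] [189 179 174] | 202 [0.5847 0.0084 0.0976] [191 180 177]
204 [0.5849 0.0102 0.0992] [187 178 177] | 206 [0.5852 0.0126 0.0983] [189 180 176]
208 [0.5854 0.0149 0.0977] [190 181 178] | 210 [0.5856 0.0169 0.0983] [153 158 156]
212 [0.5876 0.0329 0.0445] [84 83 85] | 214 [0.5876 0.033  0.0536] [89 91 92]
```

View pics/w1c.png

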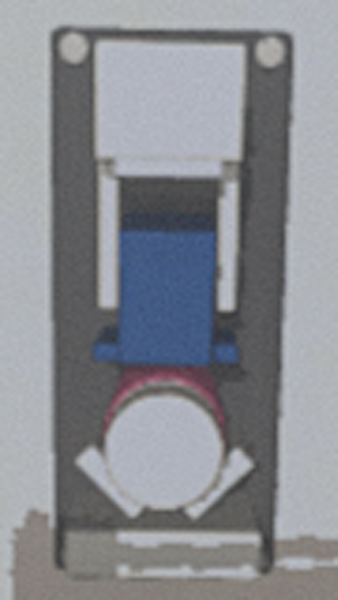

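```bash
python3 -c "
from h import *
p,y=here(); print(p,y); rows(p,(.503,-.29,.32),y,201.5-y)"
```

```text
[ 0.5795 -0.0029  0.2792] 174.18223611560504
[0.0059, -0.0367, -0.0051] turn z -3.41
[0.008, -0.0363, -0.0051] turn z -3.41
[0.0102, -0.0357, -0.0051] turn z -3.41
[0.0123, -0.035, -0.0051] turn z -3.41
[0.0144, -0.0342, -0.0051] turn z -3.41
[0.0164, -0.0333, -0.0051] turn z -3.41
[0.0183, -0.0323, -0.0051] turn z -3.41
[0.0202, -0.0311, -0.0051] turn z -3.41
```

Emit:
step_arm([
  [[0.006,-0.0367,-0.005],[0,0,-3.4],1],
  [[0.008,-0.0363,-0.005],[0,0,-3.4],1],
  [[0.0102,-0.0357,-0.005],[0,0,-3.4],1],
  [[0.0123,-0.035,-0.005],[0,0,-3.4],1],
  [[0.0144,-0.0342,-0.005],[0,0,-3.4],1],
  [[0.0164,-0.0333,-0.005],[0,0,-3.4],1],
  [[0.0183,-0.0323,-0.005],[0,0,-3.4],1],
  [[0.02,-0.031,-0.005],[0,0,-3.4],1],
])

```text
t: 3.4
eef_pos: [0.5019, -0.2907, 0.3205]
ee_rot: [-3.141, 0.001, -2.766]
force: [0.4, -0.6, 0.7]
width: 0.0878
```

Emit:
step_arm([
  [[0,0,0],[0,0,0],1],
  [[0,0,0],[0,0,0],1],
  [[0,0,0],[0,0,0],1],
  [[0,0,0],[0,0,0],1],
  [[0,0,0],[0,0,0],1],
  [[0,0,0],[0,0,0],1],
  [[0,0,0],[0,0,0],1],
  [[0,0,0],[0,0,0],1],
])

```text
t: 4.2
eef_pos: [0.5034, -0.2893, 0.3195]
ee_rot: [3.142, -0.0, -2.768]
force: [-0.5, -1.0, 0.2]
width: 0.0874
```

```bash
python3 - <<'E'
from h import *
st,im,d=shot('w2'); print(st['eef_pos'],st['ee_rot'])
P=cloud('wrist',d,st); hsv=cv2.cvtColor(im,cv2.COLOR_BGR2HSV)
def rect(mm,nm):
    q=P[mm]; r=cv2.minAreaRect((q[:,:2]*1000).astype(np.float32)); print(nm,len(q),r,np.median(q[:,2]))
o=(d>0)&(hsv[...,0]<16)&(hsv[...,1]>140)&(P[...,0]<.62)&(P[...,2]<.14)
v,u=np.nonzero(o); print(u.min(),u.max(),v.min(),v.max())
rect(o&(P[...,2]>.119),'head')
v,u=np.nonzero(o&(P[...,2]>.119)); print(u.min(),u.max(),v.min(),v.max())
rect((P[...,2]>.06)&(P[...,2]<.07)&(P[...,0]<.64)&(P[...,0]>.42)&(P[...,1]<-.22)&(P[...,1]>-.48),'stand')
E
```

```text
[ 0.5034 -0.2893  0.3195] [ 3.1415 -0.0001 -2.7682]
267 287 114 141
head 541 ((529.0702514648438, -349.52069091796875), (21.099323272705078, 27.407196044921875), 21.427814483642578) 0.1262830008254024
267 287 114 141
stand 5346 ((499.67572021484375, -360.340576171875), (119.53187561035156, 180.05606079101562), 21.407270431518555) 0.06638797109954489
```

View pics/w2.png

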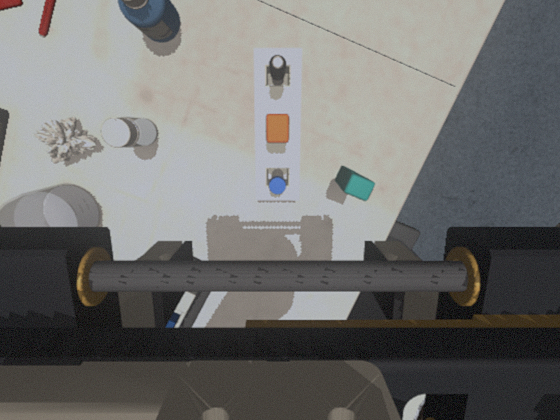

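The picture shows the orange head centred at pixel (277,128), with the marker at (277,65), the tube at (277,182) and the teal decoy at (355,183). Head centre is (0.529,-0.3495) and yaw 21.4°, so I move above it and go down.

Emit:
step_arm([
  [[-0.0005,-0.0164,0.01],[0,0,0],1],
  [[-0.0005,-0.0164,0.01],[0,0,0],1],
  [[-0.0005,-0.0164,0.01],[0,0,0],1],
  [[-0.0003,-0.0162,0.01],[0,0,0],1],
  [[0,0,0.03],[0,0,0],1],
  [[0,0,0.03],[0,0,0],1],
  [[0,0,0.03],[0,0,0],1],
  [[0,0,0.03],[0,0,0],1],
])

```text
t: 5.05
eef_pos: [0.5286, -0.3509, 0.1572]
ee_rot: [3.141, -0.001, -2.769]
force: [0.5, -0.4, -0.5]
width: 0.0878
```

```bash
python3 - <<'E'
from h import *
p,y=here(); print(p,y)
for n in ('scene','side'):
    st,im,d=shot(n+'1',n); 
    for c in [(.529,-.3495,.125)]: print(proj(n,c), proj(n,p))
a=cv2.imread('pics/scene1.png')[150:300,290:450];b=cv2.imread('pics/side1.png')[120:270,260:420]
cv2.imwrite('pics/c1.png',cv2.resize(cv2.convertScaleAbs(np.hstack([a,b]),alpha=1.3),None,fx=2.5,fy=2.5,interpolation=cv2.INTER_CUBIC))
E
```

```text
[ 0.5286 -0.3509  0.1572] -158.67949696851113
[371.4977 235.4751] [374.8298 220.5122]
[341.6151 211.1887] [342.8614 194.6957]
```

View pics/c1.png

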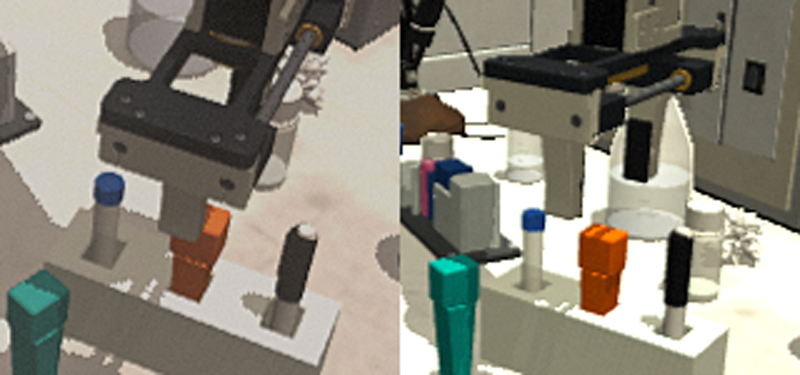

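The fingers straddle the orange head at right (603,240), the tube and marker are clear, and I go down to grasp height.

Emit:
step_arm([
  [[0,0,0.016],[0,0,0],1],
  [[0,0,0.016],[0,0,0],1],
  [[0,0,0.016],[0,0,0],1],
  [[0,0,0.016],[0,0,0],1],
  [[0,0,0.0],[0,0,0],1],
  [[0,-0.0015,0.0],[0,0,0],1],
  [[0,0,0],[0,0,0],0],
  [[0,0,0],[0,0,0],-0.3],
], grip_force=20)

```text
t: 5.95
eef_pos: [0.53, -0.3516, 0.0968]
ee_rot: [-3.14, 0.001, -2.769]
force: [0.3, -0.5, 0.2]
width: 0.0769
```

Emit:
step_arm([
  [[0,0,0],[0,0,0],-0.5],
  [[0,0,0],[0,0,0],-0.6],
  [[0,0,0],[0,0,0],-0.7],
  [[0,0,0],[0,0,0],-1],
  [[0,0,0],[0,0,0],-1],
  [[0,0,0],[0,0,0],-1],
  [[0,0,0],[0,0,0],-1],
  [[0,0,0],[0,0,0],-1],
])

```text
t: 6.75
eef_pos: [0.5293, -0.3512, 0.0955]
ee_rot: [3.142, -0.0, -2.769]
force: [0.4, -0.1, -0.5]
width: 0.0241
```

Emit:
step_arm([
  [[0,0,0],[0,0,0],-1],
  [[0,0,0],[0,0,0],-1],
  [[0,0,-0.01],[0,0,0],-1],
  [[0,0,-0.015],[0,0,0],-1],
  [[0,0,-0.02],[0,0,0],-1],
  [[0,0,-0.02],[0,0,0],-1],
  [[0,0,-0.02],[0,0,0],-1],
  [[0,0,-0.02],[0,0,0],-1],
], grip_force=45)

```text
t: 7.55
eef_pos: [0.5291, -0.3511, 0.202]
ee_rot: [-3.142, 0.0, -2.769]
force: [-0.4, -0.9, -1.2]
width: 0.0238
```

Emit:
step_arm([
  [[0,0,-0.02],[0,0,0],-1],
  [[0,0,-0.02],[0,0,0],-1],
  [[0,0,-0.015],[0,0,0],-1],
  [[0,0,0],[0,0,0],-1],
  [[0,0,0],[0,0,0],-1],
  [[0,0,0],[0,0,0],-1],
  [[0,0,0],[0,0,0],-1],
  [[0,0,0],[0,0,0],-1],
])

```text
t: 8.35
eef_pos: [0.5291, -0.3511, 0.2547]
ee_rot: [3.141, -0.001, -2.769]
force: [0.4, -0.6, -1.2]
width: 0.0236
```

```bash
python3 - <<'E'
from h import *
p,y=here(); print(p,y)
for n in ('scene','side'): shot(n+'2',n)
a=cv2.imread('pics/scene2.png')[100:300,290:450];b=cv2.imread('pics/side2.png')[70:270,260:420]
cv2.imwrite('pics/c2.png',cv2.resize(cv2.convertScaleAbs(np.hstack([a,b]),alpha=1.3),None,fx=2.5,fy=2.5,interpolation=cv2.INTER_CUBIC))
E
```

```text
[ 0.5291 -0.3511  0.2547] -158.6255052681899
```

View pics/c2.png

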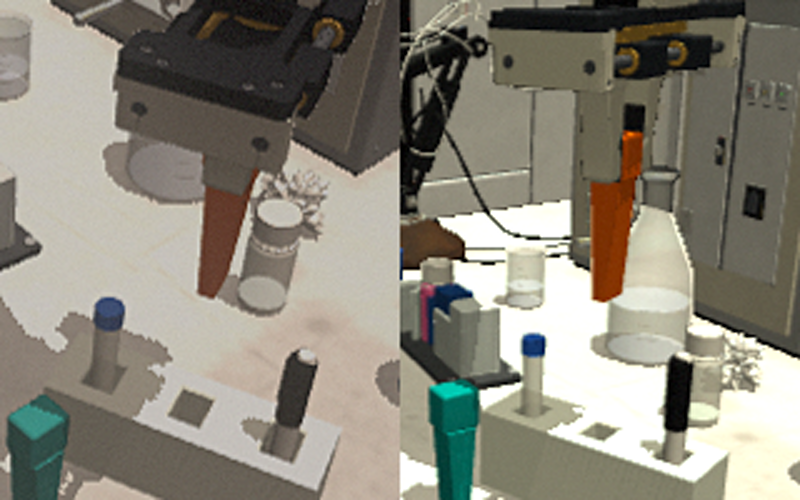

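Key is out and vertical; tube and marker are still standing. Next I carry it over the mouth.

```bash
python3 -c "
from h import *
p,y=here(); print(p,y); rows(p,(.5783,-.0677,.205),y,-186.2-y)"
```

```text
[ 0.5292 -0.3512  0.2551] -158.62519206065946
[-0.0186, 0.0308, 0.0063] turn z 3.45
[-0.0167, 0.0318, 0.0063] turn z 3.45
[-0.0148, 0.0328, 0.0063] turn z 3.45
[-0.0128, 0.0336, 0.0063] turn z 3.45
[-0.0108, 0.0343, 0.0063] turn z 3.45
[-0.0087, 0.0349, 0.0063] turn z 3.45
[-0.0066, 0.0354, 0.0063] turn z 3.45
[-0.0044, 0.0357, 0.0063] turn z 3.45
```

Emit:
step_arm([
  [[-0.0186,0.0308,0.006],[0,0,3.45],-1],
  [[-0.0167,0.0318,0.006],[0,0,3.45],-1],
  [[-0.0148,0.0328,0.006],[0,0,3.45],-1],
  [[-0.0128,0.0336,0.006],[0,0,3.45],-1],
  [[-0.0108,0.0343,0.006],[0,0,3.45],-1],
  [[-0.0087,0.0349,0.006],[0,0,3.45],-1],
  [[-0.0066,0.0354,0.006],[0,0,3.45],-1],
  [[-0.0044,0.0357,0.006],[0,0,3.45],-1],
])

```text
t: 9.25
eef_pos: [0.5786, -0.0662, 0.2074]
ee_rot: [3.142, 0.0, 3.031]
force: [0.4, 0.4, -1.1]
width: 0.0236
```

Emit:
step_arm([
  [[0,0,0],[0,0,0],-1],
  [[0,0,0],[0,0,0],-1],
  [[0,0,0],[0,0,0],-1],
  [[0,0,0],[0,0,0],-1],
  [[0,0,0],[0,0,0],-1],
  [[0,0,0],[0,0,0],-1],
  [[0,0,0],[0,0,0],-1],
  [[0,0,0],[0,0,0],-1],
])

```text
t: 10.05
eef_pos: [0.5784, -0.0679, 0.2076]
ee_rot: [3.142, 0.0, 3.033]
force: [0.6, 0.0, -1.6]
width: 0.0239
```

```bash
python3 - <<'E'
from h import *
p,y=here(); print(p,y)
for n in ('scene','side'):
    shot(n+'3',n); 
    print(n,'gap',proj(n,(.5785,-.066,.08)),'tip',proj(n,(.5785,-.066,p[2]-.0855)))
a=cv2.imread('pics/scene3.png')[70:220,200:340];b=cv2.imread('pics/side3.png')[90:240,220:360]
cv2.imwrite('pics/c3.png',cv2.resize(cv2.convertScaleAbs(np.hstack([a,b]),alpha=1.3),None,fx=2.85,fy=2.85,interpolation=cv2.INTER_CUBIC))
E
```

```text
[ 0.5784 -0.0679  0.2076] 173.75523849201426
scene gap [275.4142 161.6   ] tip [275.2814 143.4796]
side gap [285.5836 187.3937] tip [285.552  171.1636]
```

View pics/c3.png

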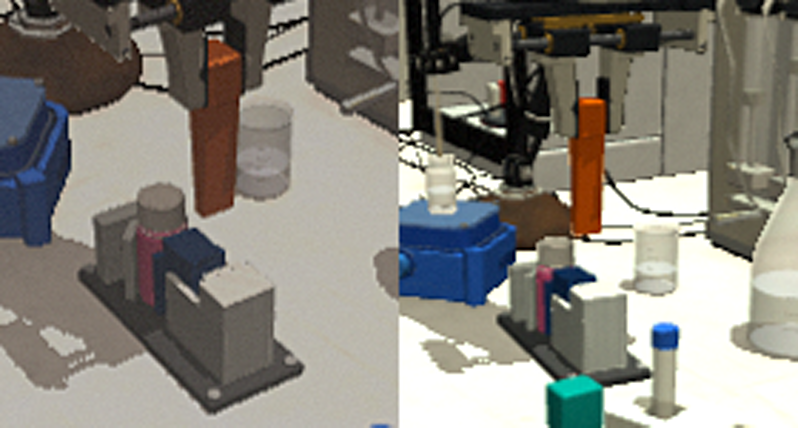

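Emit:
step_arm([
  [[0,0,0.01],[0,0,0],-1],
  [[0,0,0.01],[0,0,0],-1],
  [[0,0,0.009],[0,0,0],-1],
  [[0,0,0.006],[0,0,0],-1],
  [[0,0,0],[0,0,0],-1],
  [[0,0,0],[0,0,0],-1],
  [[0,0,0],[0,0,0],-1],
  [[0,0,0],[0,0,0],-1],
])

```text
t: 10.95
eef_pos: [0.5787, -0.0676, 0.173]
ee_rot: [3.141, 0.001, 3.033]
force: [0.4, 0.3, -1.1]
width: 0.0235
```

```bash
python3 - <<'E'
from h import *
p,y=here(); print(p,y)
for n in ('scene','side'):
    shot(n+'4',n)
a=cv2.imread('pics/scene4.png')[120:200,230:310];b=cv2.imread('pics/side4.png')[150:230,245:325]
cv2.imwrite('pics/c4.png',cv2.resize(cv2.convertScaleAbs(np.hstack([a,b]),alpha=1.4),None,fx=5,fy=5,interpolation=cv2.INTER_CUBIC))
E
```

```text
[ 0.5787 -0.0676  0.173 ] 173.77684948288632
```

View pics/c4.png

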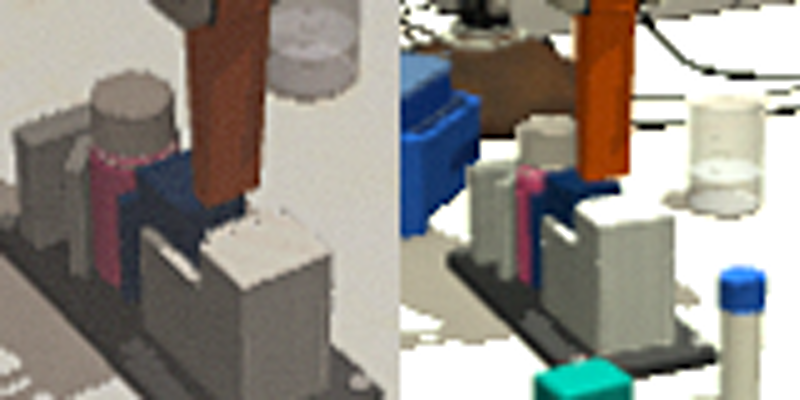

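The tip's lower edge at left (207,208)-(260,190) lies over the gap between the jaw and block edges. I go down gently.

Emit:
step_arm([
  [[0,0,0.004],[0,0,0],-1],
  [[0,0,0.004],[0,0,0],-1],
  [[0,0,0.004],[0,0,0],-1],
  [[0,0,0.004],[0,0,0],-1],
  [[0,0,0.004],[0,0,0],-1],
  [[0,0,0.002],[0,0,0],-1],
  [[0,0,0],[0,0,0],-1],
  [[0,0,0],[0,0,0],-1],
])

```text
t: 11.85
eef_pos: [0.5785, -0.0677, 0.1506]
ee_rot: [-3.142, 0.0, 3.033]
force: [-1.2, 0.6, -1.1]
width: 0.0234
```

Emit:
step_arm([
  [[0,0,0.003],[0,0,0],-1],
  [[0,0,0.003],[0,0,0],-1],
  [[0,0,0.003],[0,0,0],-1],
  [[0,0,0.003],[0,0,0],-1],
  [[0,0,0.002],[0,0,0],-1],
  [[0,0,0.001],[0,0,0],-1],
  [[0,0,0],[0,0,0],-1],
  [[0,0,0],[0,0,0],-1],
], grip_force=60)

```text
t: 12.65
eef_pos: [0.5783, -0.0677, 0.1353]
ee_rot: [-3.142, -0.0, 3.033]
force: [0.3, -3.3, -1.7]
width: 0.0234
```

Emit:
step_arm([
  [[0,-0.0005,0.002],[0,0,0],-1],
  [[0,-0.0005,0.002],[0,0,0],-1],
  [[0,0,0.002],[0,0,0],-1],
  [[0,0,0.002],[0,0,0],-1],
  [[0,0,0.001],[0,0,0],-1],
  [[0,0,0],[0,0,0],-1],
  [[0,0,0],[0,0,0],-1],
  [[0,0,0],[0,0,0],-1],
])

```text
t: 13.45
eef_pos: [0.5783, -0.0686, 0.1265]
ee_rot: [3.142, -0.0, 3.033]
force: [0.6, -1.0, -2.5]
width: 0.0242
```

Emit:
step_arm([
  [[0,0,0.002],[0,0,0],-1],
  [[0,0,0.002],[0,0,0],-1],
  [[0,0,0.002],[0,0,0],-1],
  [[0,0,0.002],[0,0,0],-1],
  [[0,0,0],[0,0,0],-1],
  [[0,0,0],[0,0,0],-1],
  [[0,0,0],[0,0,0],-1],
  [[0,0,0],[0,0,0],-1],
])

```text
t: 14.25
eef_pos: [0.5787, -0.0685, 0.1185]
ee_rot: [3.141, 0.001, 3.033]
force: [3.4, 1.1, -3.2]
width: 0.0234
```

```bash
python3 - <<'E'
from h import *
p,y=here(); print(p,y)
for i in range(3):
    pass
for n in ('scene','side'):
    shot(n+'5',n); s=arm.get_state(); print(s['force'],s['moment'],s['width'])
a=cv2.imread('pics/scene5.png')[110:190,230:310];b=cv2.imread('pics/side5.png')[140:220,245:325]
cv2.imwrite('pics/c5.png',cv2.resize(cv2.convertScaleAbs(np.hstack([a,b]),alpha=1.4),None,fx=5,fy=5,interpolation=cv2.INTER_CUBIC))
E
```

```text
[ 0.5787 -0.0685  0.1185] 173.77575830971585
[ 3.5173  1.8746 -2.6285] [ 0.6789 -1.3507 -0.1293] 0.023430215559511216
[ 3.1681  1.1886 -2.9323] [ 0.7039 -1.3644 -0.0716] 0.02390718202667828
```

View pics/c5.png

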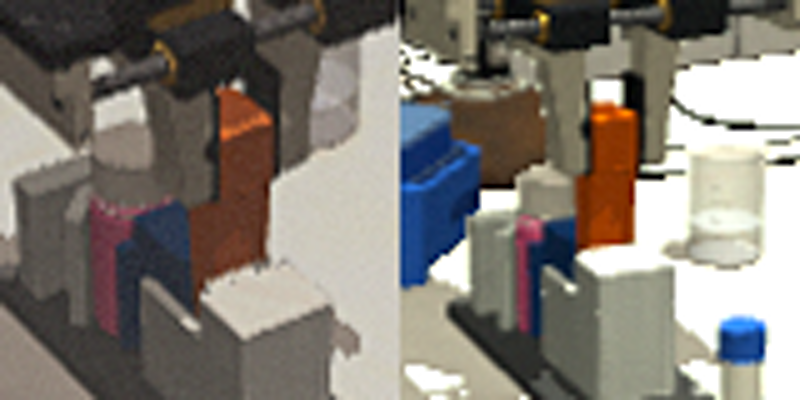

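Emit:
step_arm([
  [[-0.0005,0,0],[0,0,0],-1],
  [[-0.0005,0,0],[0,0,0],-1],
  [[-0.0005,0,0],[0,0,0],-1],
  [[0,0.0005,0],[0,0,0],-1],
  [[0,0,0],[0,0,0],-1],
  [[0,0,0],[0,0,0],-1],
  [[0,0,0],[0,0,0],-1],
  [[0,0,0],[0,0,0],-1],
])

```text
t: 15.15
eef_pos: [0.5793, -0.0685, 0.1183]
ee_rot: [-3.141, -0.001, 3.033]
force: [-3.4, 2.3, 0.4]
width: 0.0235
```

```bash
python3 - <<'E'
from h import *
s=arm.get_state(); print(s['eef_pos'],s['ee_rot'],s['force'],s['moment'],s['width'],s['joint_efforts'])
E
```

```text
[ 0.5793 -0.0685  0.1183] [-3.1413 -0.0012  3.0327] [-3.3573  2.2864  0.4096] [ 0.9097  1.3581 -0.0977] 0.023452351040865585 [ -0.785  -49.7195  26.7566   7.1513   1.1736   0.0785]
```

Sideways force is just friction in the wedge. I centre x and continue down, drifting toward the jaw.

Emit:
step_arm([
  [[0.0007,0.0003,0.001],[0,0,0],-1],
  [[0,0.0003,0.001],[0,0,0],-1],
  [[0,0.0002,0.0015],[0,0,0],-1],
  [[0,0.0002,0.0015],[0,0,0],-1],
  [[0,0.0002,0.001],[0,0,0],-1],
  [[0,0,0],[0,0,0],-1],
  [[0,0,0],[0,0,0],-1],
  [[0,0,0],[0,0,0],-1],
])

```text
t: 15.95
eef_pos: [0.5793, -0.0672, 0.1124]
ee_rot: [-3.141, -0.0, 3.033]
force: [1.0, -2.6, -1.3]
width: 0.0239
```

Emit:
step_arm([
  [[0,0,0.001],[0,0,0],-1],
  [[0,0,0.001],[0,0,0],-1],
  [[0,0,0.001],[0,0,0],-1],
  [[0,0,0.001],[0,0,0],-1],
  [[0,0,0.001],[0,0,0],-1],
  [[0,0,0],[0,0,0],-1],
  [[0,0,0],[0,0,0],-1],
  [[0,0,0],[0,0,0],-1],
])

```text
t: 16.75
eef_pos: [0.5793, -0.0672, 0.1074]
ee_rot: [-3.141, -0.0, 3.033]
force: [0.4, -5.0, -0.6]
width: 0.0233
```

```bash
python3 - <<'E'
from h import *
p,y=here(); s=arm.get_state(); print(p,s['force'],s['moment'])
for n in ('scene','side'):
    st,im,d=shot(n+'6',n); P=cloud(n,d); hsv=cv2.cvtColor(im,cv2.COLOR_BGR2HSV)
    m=(d>0)&(hsv[...,0]<14)&(hsv[...,1]>150)&(hsv[...,2]>60)&(P[...,1]>-.15)&(P[...,1]<0)&(P[...,0]>.5)&(P[...,0]<.65)
    q=P[m]; print(n,len(q),np.percentile(q,[1,50,99],axis=0))
    for h in (p[2]+.0295,.133,.1305): print(h,proj(n,(p[0],p[1],h)))
a=cv2.imread('pics/scene6.png')[110:190,230:310];b=cv2.imread('pics/side6.png')[140:220,245:325]
cv2.imwrite('pics/c6.png',cv2.resize(cv2.convertScaleAbs(np.hstack([a,b]),alpha=1.4),None,fx=5,fy=5,interpolation=cv2.INTER_CUBIC))
E
```

```text
[ 0.5793 -0.0672  0.1074] [ 0.3763 -4.9709 -0.6487] [-2.0215 -0.1839 -0.0403]
scene 251 [[ 0.5641 -0.0821  0.0737]
 [ 0.5756 -0.0761  0.1231]
 [ 0.5899 -0.0554  0.1392]]
0.1369492639546503 [275.9554 136.9387]
0.133 [275.9664 138.7247]
0.1305 [275.9733 139.8498]
side 236 [[ 0.5646 -0.0836  0.078 ]
 [ 0.5749 -0.0764  0.1049]
 [ 0.5886 -0.0587  0.1371]]
0.1369492639546503 [286.0561 165.3795]
0.133 [286.0583 166.9434]
0.1305 [286.0597 167.9308]
```

View pics/c6.png

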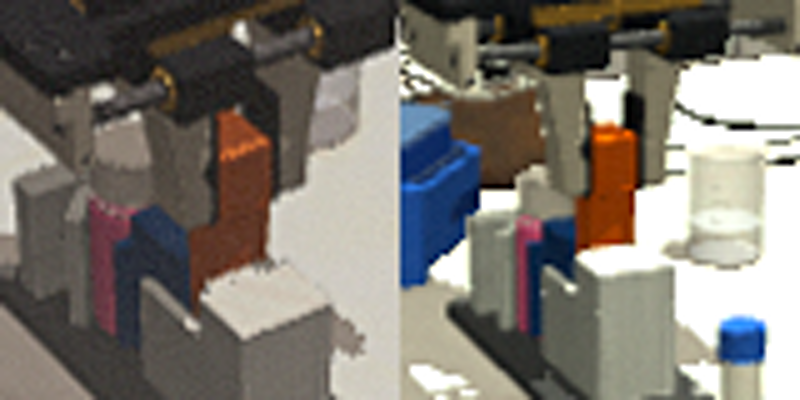

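Emit:
step_arm([
  [[0,0,0.001],[0,0,0],-1],
  [[0,0,0.001],[0,0,0],-1],
  [[0,0,0.001],[0,0,0],-1],
  [[0,0,0],[0,0,0],-1],
  [[0,0,0],[0,0,0],-1],
  [[0,0,0],[0,0,0],-1],
  [[0,0,0],[0,0,0],-1],
  [[0,0,0],[0,0,0],-1],
])

```text
t: 17.65
eef_pos: [0.5796, -0.0674, 0.1052]
ee_rot: [-3.141, 0.001, 3.033]
force: [-1.4, -5.4, 4.0]
width: 0.0235
```

Emit:
step_arm([
  [[0,0,0.001],[0,0,0],-1],
  [[0,0,0.001],[0,0,0],-1],
  [[0,0,0],[0,0,0],-1],
  [[0,0,0],[0,0,0],-1],
  [[0,0,0],[0,0,0],-1],
  [[0,0,0],[0,0,0],-1],
  [[0,0,0],[0,0,0],-1],
  [[0,0,0],[0,0,0],-1],
])

```text
t: 18.45
eef_pos: [0.5799, -0.0674, 0.1042]
ee_rot: [-3.141, 0.002, 3.033]
force: [-3.0, -6.1, 10.8]
width: 0.0232
```

Emit:
step_arm([
  [[0,-0.0004,0.001],[0,0,0],-1],
  [[0,-0.0004,0.001],[0,0,0],-1],
  [[0,0,0],[0,0,0],-1],
  [[0,0,0],[0,0,0],-1],
  [[0,0,0],[0,0,0],-1],
  [[0,0,0],[0,0,0],-1],
  [[0,0,0],[0,0,0],-1],
  [[0,0,0],[0,0,0],-1],
])

```text
t: 19.25
eef_pos: [0.5801, -0.0676, 0.1036]
ee_rot: [3.141, 0.003, 3.033]
force: [-7.5, 0.2, 23.0]
width: 0.0237
```

Force climbed to 23 N at the expected depth with almost no further travel. I relieve the load and release.

Emit:
step_arm([
  [[0.0004,0,-0.001],[0,0,0],-1],
  [[0.0004,0,-0.001],[0,0,0],-1],
  [[0,0,-0.001],[0,0,0],-1],
  [[0,0,0],[0,0,0],-1],
  [[0,0,0],[0,0,0],-1],
  [[0,0,0],[0,0,0],-0.3],
  [[0,0,0],[0,0,0],-0.1],
  [[0,0,0],[0,0,0],-0.1],
])

```text
t: 20.05
eef_pos: [0.5783, -0.0674, 0.1033]
ee_rot: [3.141, -0.0, 3.033]
force: [0.5, -0.2, 0.1]
width: 0.0381
```

Emit:
step_arm([
  [[0,0,0],[0,0,0],0],
  [[0,0,0],[0,0,0],0],
  [[0,0,-0.01],[0,0,0],0],
  [[0,0,-0.02],[0,0,0],0],
  [[0,0,-0.03],[0,0,0],0],
  [[0,0,-0.03],[0,0,0],0],
  [[0,0,-0.01],[0,0,0],0],
  [[0,0,0],[0,0,0],0],
])

```text
t: 20.85
eef_pos: [0.5795, -0.0676, 0.206]
ee_rot: [3.141, 0.004, 3.033]
force: [-0.2, 0.4, -0.5]
width: 0.044
```

```bash
python3 - <<'E'
from h import *
p,y=here(); s=arm.get_state(); print(p,s['force'],s['moment'],s['width'])
for n in ('scene','side'):
    st,im,d=shot(n+'7',n); P=cloud(n,d); hsv=cv2.cvtColor(im,cv2.COLOR_BGR2HSV)
    m=(d>0)&(hsv[...,0]<14)&(hsv[...,1]>150)&(hsv[...,2]>60)&(P[...,1]>-.15)&(P[...,1]<0)&(P[...,0]>.5)&(P[...,0]<.65)
    q=P[m]; print(n,len(q),np.percentile(q,[1,50,97],axis=0))
a=cv2.imread('pics/scene7.png')[100:210,230:310];b=cv2.imread('pics/side7.png')[130:240,245:325]
cv2.imwrite('pics/c7.png',cv2.resize(cv2.convertScaleAbs(np.hstack([a,b]),alpha=1.4),None,fx=5,fy=5,interpolation=cv2.INTER_CUBIC))
E
```

```text
[ 0.5795 -0.0676  0.206 ] [-0.1735  0.3927 -0.5259] [ 0.0661 -0.0196 -0.0736] 0.04395609099505456
scene 216 [[ 0.5652 -0.0826  0.0826]
 [ 0.5761 -0.0756  0.1312]
 [ 0.5881 -0.0548  0.1354]]
side 249 [[ 0.5645 -0.0835  0.0798]
 [ 0.5718 -0.0764  0.109 ]
 [ 0.5869 -0.0563  0.1328]]
```

View pics/c7.png

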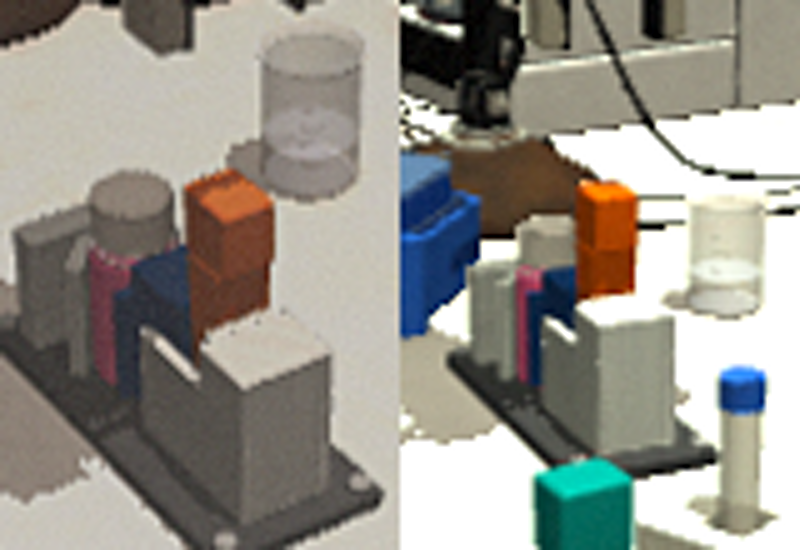

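The key stands upright and deep in the gap, head top ≈0.133 as expected, bottle upright. I verify tightness by tapping the head with shut fingers.

Emit:
step_arm([
  [[0,0.001,0],[0,0,0],-1],
  [[0,0,0],[0,0,0],-1],
  [[0,0,0],[0,0,0],-1],
  [[0,0,0],[0,0,0],-1],
  [[0,0,0.015],[0,0,0],-1],
  [[0,0,0.02],[0,0,0],-1],
  [[0,0,0.02],[0,0,0],-1],
  [[0,0,0.01],[0,0,0],-1],
])

```text
t: 21.75
eef_pos: [0.5776, -0.0669, 0.1367]
ee_rot: [-3.141, -0.002, 3.033]
force: [0.1, -0.5, -0.8]
width: 0.0005
```

Emit:
step_arm([
  [[0,0,0.003],[0,0,0],-1],
  [[0,0,0.002],[0,0,0],-1],
  [[0,0,0.002],[0,0,0],-1],
  [[0,0,0.002],[0,0,0],-1],
  [[0,0,0],[0,0,0],-1],
  [[0,0,0],[0,0,0],-1],
  [[0,0,0],[0,0,0],-1],
  [[0,0,0],[0,0,0],-1],
])

```text
t: 22.55
eef_pos: [0.5804, -0.0669, 0.133]
ee_rot: [3.141, 0.005, 3.034]
force: [-3.3, 0.7, 13.8]
width: 0.0005
```

Emit:
step_arm([
  [[0,0,0.001],[0,0,0],-1],
  [[0,0,0.0005],[0,0,0],-1],
  [[0,0,0],[0,0,0],-1],
  [[0,0,0],[0,0,0],-1],
  [[0,0,0],[0,0,0],-1],
  [[0,0,0],[0,0,0],-1],
  [[0,0,0],[0,0,0],-1],
  [[0,0,0],[0,0,0],-1],
])

```text
t: 23.35
eef_pos: [0.5806, -0.067, 0.1328]
ee_rot: [3.142, 0.006, 3.034]
force: [-6.6, 1.7, 22.3]
width: 0.0007
```

Emit:
step_arm([
  [[0,0,-0.002],[0,0,0],-1],
  [[0,0,-0.003],[0,0,0],-1],
  [[0,0,-0.01],[0,0,0],-1],
  [[0,0,-0.03],[0,0,0],-1],
  [[0,0,-0.04],[0,0,0],-1],
  [[0,0,-0.04],[0,0,0],-1],
  [[0,0,-0.02],[0,0,0],-1],
  [[0,0,0],[0,0,0],-1],
])

```text
t: 24.15
eef_pos: [0.5802, -0.0668, 0.2776]
ee_rot: [3.14, 0.007, 3.033]
force: [0.4, 1.0, -0.8]
width: 0.0007
```

Emit:
step_arm([
  [[0,0.01,0],[0,0,0],-1],
  [[0,0.015,0],[0,0,0],-1],
  [[0,0.02,0],[0,0,0],-1],
  [[0,0.015,0],[0,0,0],-1],
  [[0,0.005,0],[0,0,0],-1],
  [[0,0,0],[0,0,0],-1],
  [[0,0,0],[0,0,0],-1],
  [[0,0,0],[0,0,0],-1],
])

```text
t: 24.95
eef_pos: [0.5855, -0.0026, 0.273]
ee_rot: [-3.141, -0.0, 3.033]
force: [0.3, -0.2, 0.2]
width: 0.0006
```

```bash
python3 - <<'E'
from h import *
st,im,d=shot('w8'); print(st['eef_pos'],st['force'],st['t']); P=cloud('wrist',d,st); hsv=cv2.cvtColor(im,cv2.COLOR_BGR2HSV)
m=(d>0)&(P[...,0]>.5)&(P[...,0]<.64)&(P[...,1]>-.15)&(P[...,1]<.08)
def rect(mm,nm):
    q=P[mm]
    if len(q)>5: print(nm,len(q),cv2.minAreaRect((q[:,:2]*1000).astype(np.float32)),np.median(q[:,2]))
rect(m&(hsv[...,0]<14)&(hsv[...,1]>140)&(P[...,2]>.126)&(P[...,2]<.145),'head')
rect(m&(P[...,2]>.074)&(P[...,2]<.086)&(hsv[...,1]>110)&(hsv[...,0]>95)&(hsv[...,0]<130),'jaw')
rect(m&(P[...,2]>.09)&(P[...,2]<.105)&(P[...,1]>-.03),'cap')
st,im2,d=shot('scene8','scene')
cv2.imwrite('pics/c8.png',np.hstack([cv2.resize(im[20:240,180:380],(400,440)),cv2.resize(im2[130:350,230:430],(400,440))]))
E
```

```text
[ 0.5855 -0.0026  0.273 ] [ 0.3157 -0.1623  0.2314] 24.95
head 380 ((582.2451171875, -65.39273834228516), (27.65860939025879, 21.565282821655273), 83.77836608886719) 0.13363531323965372
jaw 468 ((582.133056640625, -36.78827667236328), (36.035430908203125, 26.99358558654785), 84.01641082763672) 0.08036284634437749
cap 825 ((586.2041015625, 1.4239330291748047), (33.22798538208008, 32.464168548583984), 83.15927124023438) 0.097820398602801
```

View pics/c8.png

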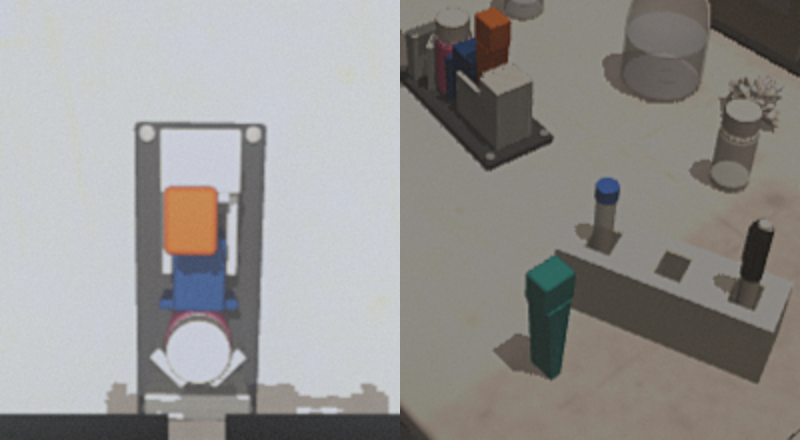

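```bash
python3 -c "
from station import ticket; print(ticket.job_done())"
```

```text
the job is handed in; nothing more can be done
None
```

The orange key is wedged tight in the bottle clamp, and the job was handed in about 25 s into the 54 s limit. I pulled it straight up out of the stand, set it narrow end down in the gap and pressed it down to about 23 N. After letting go, I pushed on its head with shut fingers at about 22 N.

**Key:** it hardly moved under the second push. TCP height went from 0.1330 to 0.1328 m as the force rose from 14 to 22 N. The head top is about 133 mm above the worktop, as expected for a tight key.

**Jaw and bottle:** the wrist camera showed the jaw moved about 3.7 mm toward the bottle, against about 3.5 mm expected. The bottle is upright in the clamp.

**Stand and robot:** the marker and tube still stand in their wells. The gripper is clear and touching nothing.

**Disagreements:** the cameras differed by 2–5 mm on absolute positions. The key showed up to 7 N sideways while being driven in and pressed; most of this looked like wedge friction, and it went to zero once I eased off and let go.

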